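# Pin the casting arm and charge its crucible

## Robot

A 6-joint arm with a two-finger parallel gripper is mounted at the origin on a cart in front of the work surface, level with it; the furniture and walls round the work are solid. World frame = base frame: x ahead of the robot, y to its left, z up, the work surface at z = 0. Lengths are in m, angles in rad, forces in N, time in s.
With the tool pointing down it reaches from about 0.325 to 1 m from the base axis. Payload 5.1 kg.
Tool frame: the origin (TCP) lies at the centre of the arm's flange, where the gripper is bolted on; the fingertips stand 173 mm ahead of it and the grasp point (between the pads) lies 155 mm ahead of it (manip.tip_extent is the distance from the TCP to the fingertips, in m); z points along the fingers, y is the line along which they close (so a half turn about z gives the same grasp; the last joint's range is limited). The gripper opens to 85 mm and grips with 20 to 120 N. Pads are 22 mm wide; open, the fingers measure 114 mm over their backs; the gripper's body (76 mm by 85 mm) begins 54 mm behind the grasp point. The pads swing forward as they close: fully open they stand 13 mm farther back than shut.
Start: joints at [-1.341, 0.124, 1.65, -0, 1.367, -0.083], TCP at [0.2, -0.618, 0.405] pointing down, gripper open.
Joint ranges: [-2.61, 2.61], [-1.02, 2.33], [0.03, 2.71], [-1.35, 4.49], [0.32, 2.68], [-2.91, 2.91]. Speed limits (rad/s): [2.57, 2.57, 3.14, 3.14, 3.14, 3.14].

## Interface

Orientations are given as a unit quaternion [w, x, y, z].
In Python, from workcell import manip gives the robot as it stands. Calls block until the motion is done:
- manip.move_ptp(position, orientation): joint-space move of the TCP to a pose.
- manip.move_straight(position, orientation=None, rate=0.15): straight line of the TCP; orientation=None keeps the orientation; rate is the mean speed in m/s.
- manip.move_j(angles): joint-space move.
- manip.grip(opening, force=None): opening from 0.0 (shut) to 1.0 (fully open); force is the grip in N (None keeps the last); returns when the fingers have stopped.
- manip.wait(seconds).
- manip.solve_ik(position, orientation): joint angles nearest the present ones, or None.
- manip.state(): the state.
- manip.read_camera(name): name is "scene" or "top" or "wrist"; returns (picture, depth): 384x512x3 uint8, red, green, blue; 384x512 float32, m along the optical axis (not along the pixel's ray), 0 where there is no reading.
- manip.camera_params(name): a dict with "fx", "fy", "cx", "cy" (pixels), "T" (4x4, takes a point from camera to world coordinates). Camera axes: x right, y down, z forward; pixel columns grow to the right and rows downward; lengths in m; the calibration is good to about 2 mm. The wrist camera is an equidistant fisheye: a pixel r from the principal point sees the ray r / f radians off the axis. A picture is of the moment at which its call begins: read the wrist's pose just before it. camera_params takes no time and is no camera call; for the wrist camera it gives the pose at the moment of the call.
A pose or a line that the arm cannot do raises manip.Unreachable and nothing moves.
- manip.job_done(): hands the job in; it is judged then, once.
The state is a dict: "clock": time; "qpos": joint angles; "dq": joint speeds; "joint_efforts": joint torques, N m; "ee_pos": TCP position; "ee_rot": TCP orientation; "force": force on the tool from outside, world axes, zero at the start; "wrist_torque": the same for the moment, N m; "grip_width": opening from 0.0 (shut) to 1.0 (fully open); "finger_force": force on a finger pad.
Only numpy, scipy, OpenCV 4.12 (cv2) and the standard library are available. Lean on these libraries where they do the work, as an engineer would, in place of code of your own. Each camera call takes 0.05 s, during which the arm holds its last target. There are 200 camera calls.

## Task

Get the casting machine ready for a melt: swing its arm round by the upright handle until the hole in the arm's side lug lies over the hole in the base, and push the locking pin from its stand down through both, fully home. Only then lift the cover of the ingot case over until it stays open by itself, put every ingot from the case into the machine's white crucible, and shut the cover again. Leave the other things on the bench where they are.

Things in the scene. Friction and masses are not known exactly. Their poses are not given: they have to be found in the camera images.
- machine: Bench casting machine, fixed. Grey round base plate 196 mm in diameter, 12 mm thick, with a spindle in the middle and a dark steel lug (40x40 mm, top 38 mm above the bench) on its -y side. Origin on the bench under the spindle axis. A rotating arm lies above the base, its underside 42 mm and top 52 mm above the bench.
- rotor (a joint): Angle of the arm about the vertical spindle, rad, growing counter-clockwise from above. At 0 the hole in the arm's lug lies exactly over the hole in the base lug. It turns freely with slight friction (0.06 N m, about 1 N at the handle) from -0.6 to 1.8 and stays where it is left; it starts between 0.5 and 1.4.
- lug_hole (a point): Centre of the mouth of the hole in the base lug, 38 mm above the bench, at 75 mm from the spindle axis (machine -y). Hole 13 mm in diameter, 26 mm deep, vertical.
- rotor_hole (a point): Centre of the upper mouth of the hole in the arm's lug (40x40x10 mm), 52 mm above the bench, 75 mm from the spindle axis; hole 13 mm in diameter, right through. It turns with the arm; its axes are those of the arm.
- post_top (a point): Top of the arm's upright round handle: 14 mm post (18 mm black cap on its top 8 mm), standing 54 mm above a dark counterweight block (42x52 mm, top 74 mm above the bench), 75 mm from the spindle axis. This point is 128 mm above the bench and turns with the arm. The post may turn within a grip.
- crucible (a point): Centre of the inner floor of the white open rectangular crucible on the arm, opposite the handle, 82 mm from the spindle axis, floor 52 mm above the bench. Inside 70 mm (x, radial) by 84 mm (y, tangential), walls 4 mm thick and 18 mm high. Axes are those of the arm.
- pin_stand: Fixed wooden block 52x52x42 mm in which the locking pin stands. Origin at the centre of its underside.
- pin: Steel locking pin, 80 g, 70 mm long in all, standing upright. Origin at the tip of its foot, z up along the pin. Shaft 10 mm in diameter, 36 mm long, with a tapered foot (6 mm at the tip, 6 mm long); collar 26 mm in diameter at 36 to 40 mm; round grip 18 mm in diameter from 40 to 70 mm. In the stand the collar rests on the block; home in the machine the collar rests on the arm's lug and the tip lies 22 mm below the mouth of the base hole.
- case: Ingot case, fixed: aluminium tray 148 mm (x) by 168 mm (y), floor 4 mm thick, rim only 12 mm above the bench, 4 mm walls. Origin at the centre of its underside; +x is its hinged back side. A tall flask press stands at the back of the bench at x 0.76 to 0.90, y -0.15 to -0.01, 0.30 m high: keep in front of it.
- cover (a joint): Angle of the case's hollow grey cover (153x170x24 mm, 250 g), rad: 0 shut, stop at 1.75 (leaning back). It falls shut when let go below about 1.3 and falls back to its stop beyond about 1.4.
- hinge (a point): Middle of the cover's hinge line, 77 mm behind the case's centre, 13 mm above the bench; the hinge runs along this frame's y.
- bar (a point): Middle of the cover's round bar handle: 10 mm in diameter, 80 mm long, parallel to the hinge, 50 mm in front of the cover; 31 mm above the bench when shut. It is 200 mm in front of and 18 mm above the hinge in the cover's frame and goes round with the cover. Free all round, and may turn within a grip.
- ingot_1: Steel alloy ingot, a rounded bar 32x20x20 mm (x, y, z), 90 g; origin at its centre. Lies in the case at the start. Two to four of the ingots are there; the others are absent.
- ingot_2: Steel alloy ingot, a rounded bar 32x20x20 mm (x, y, z), 90 g; origin at its centre. Lies in the case at the start. Two to four of the ingots are there; the others are absent.
- ingot_3: Steel alloy ingot, a rounded bar 32x20x20 mm (x, y, z), 90 g; origin at its centre. Lies in the case at the start. Two to four of the ingots are there; the others are absent.
- ingot_4: Steel alloy ingot, a rounded bar 32x20x20 mm (x, y, z), 90 g; origin at its centre. Lies in the case at the start. Two to four of the ingots are there; the others are absent.
- cast_white: Bystander: white plaster jaw model, 66x70x47 mm; origin at the centre of its underside.
- jar_blue: Bystander: small jar with a blue cap, 48 mm across, 62 mm high; origin at the centre of its underside.
- wax_block: Bystander: flat red block of wax, 32x68x11 mm; origin at the centre of its underside.
- key: Bystander: curved violet silicone mould, 37x66x15 mm; origin at the centre of its underside.

How it is judged:
On the way, in this order (a step that is already met when the one before it is completed fails the run):
1. the arm is turned so that its hole lies over the hole in the base, and the pin is pushed through both, fully home (value of joint rotor between -0.06 and 0.06 rad and z of pin in the frame of lug_hole below -0.018 m and horizontal distance between pin and lug_hole below 0.005 m and angle between pin's own z axis and vertical below 0.12 rad), for 0.2 s.
2. the cover of the ingot case stays open by itself, let go (value of joint cover above 1.6 rad and velocity of joint cover between -0.1 and 0.1 rad/s and distance between the grasp point and bar above 0.05 m), for 0.3 s.
3. every ingot lies in the crucible (x of ingot_1 in the frame of crucible between -0.036 and 0.036 m and y of ingot_1 in the frame of crucible between -0.043 and 0.043 m and z of ingot_1 in the frame of crucible between 0 and 0.036 m and x of ingot_2 in the frame of crucible between -0.036 and 0.036 m and y of ingot_2 in the frame of crucible between -0.043 and 0.043 m and z of ingot_2 in the frame of crucible between 0 and 0.036 m and x of ingot_3 in the frame of crucible between -0.036 and 0.036 m and y of ingot_3 in the frame of crucible between -0.043 and 0.043 m and z of ingot_3 in the frame of crucible between 0 and 0.036 m and x of ingot_4 in the frame of crucible between -0.036 and 0.036 m and y of ingot_4 in the frame of crucible between -0.043 and 0.043 m and z of ingot_4 in the frame of crucible between 0 and 0.036 m), for 0.2 s.
At the end, for the whole second after the job is handed in: Every ingot present lies at rest in the crucible (centre under 36 mm above its floor), the pin stands through arm and base lug, its tip at least 18 mm into the base hole, the arm at 0 within 0.06 rad, and the case cover is shut (below 0.06 rad) (all of step 1 and all of step 3 and value of joint cover below 0.06 rad and linear speed of each of ingot_1, ingot_2, ingot_3, ingot_4 below 0.03 m/s); the robot touches nothing.
It fails at once if a bystander (cast, jar, wax block or silicone mould) is shoved more than 5 cm (distance of any of cast_white, jar_blue, wax_block, key from where it was at the start of the episode above 0.05 m).
Of ingot_1, ingot_2, ingot_3, ingot_4 only 2 to 4 are there at a start; the rules pass over those that are not, and their reading is None.
At some moment in a run one of ingot_1, ingot_2, ingot_3, ingot_4 may be knocked a few centimetres aside while the robot is not near it.
It also fails if it takes over 210 s, if anything falls off the work surface, if the arm or the gripper's body presses on something with over 40 N, if the wrist force passes 120 N, or if a joint passes its speed limit or range.

## Working session

There is one attempt and no reset: what is moved stays moved. The work goes in short steps, each a Python script; the robot and the scene stay as the last script left them, time stands still between calls to the robot, and variables do not carry over. Pictures are saved under pics/ and viewed, at most 14 in all, crops included, and the job is handed in when it is done.

```bash
ls; mkdir -p pics; python3 - <<'E'
from workcell import manip
import cv2,numpy as np
for n in("scene","top"):
    p,d=manip.read_camera(n); cv2.imwrite(f"pics/{n}0.png",p[:,:,::-1]); np.save(f"{n}0.npy",d); c=manip.camera_params(n);print(n,c["fx"],c["cx"],c["cy"],np.round(c["T"],3).tolist())
print(manip.state())
E
```

```text
pics
scene 381.16366053868404 252.65141048242432 186.44264995697844 [[-0.769, -0.393, 0.504, 0.012], [-0.639, 0.468, -0.61, 0.668], [0.004, -0.791, -0.612, 0.799], [0.0, 0.0, 0.0, 1.0]]
top 428.8441420099423 257.94683307614525 187.4115926218152 [[0.02, -0.984, 0.178, 0.377], [-1.0, -0.022, -0.006, -0.003], [0.01, -0.178, -0.984, 1.242], [0.0, 0.0, 0.0, 1.0]]
{'clock': 0.1, 'qpos': array([-1.34054709e+00,  1.24418913e-01,  1.65156989e+00,  2.36809984e-05,
        1.36747839e+00, -8.26139692e-02]), 'dq': array([ 2.08773596e-03, -1.19160590e-03, -3.49067122e-03, -5.05390244e-04,
       -1.08540198e-03,  9.22205061e-05]), 'joint_efforts': array([-1.91862391e-04, -4.24931324e+01, -3.66654217e+01, -1.64098278e-04,
        3.92911796e-03, -1.58668308e-05]), 'ee_pos': array([ 0.19997167, -0.61822736,  0.40357002]), 'ee_rot': array([-9.35572569e-04,  9.87789448e-01,  1.55791938e-01, -5.75614414e-05]), 'force': array([-0.71154835, -0.08152135,  0.08396465]), 'wrist_torque': array([ 0.01124548, -0.0153979 , -0.01662114]), 'finger_force': 0.0, 'grip_width': 0.9978042048669734}
```

View pics/top0.png

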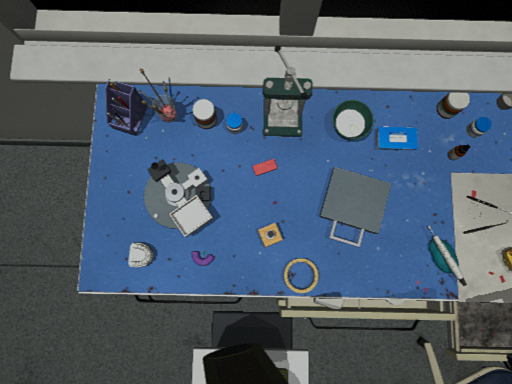

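View pics/scene0.png

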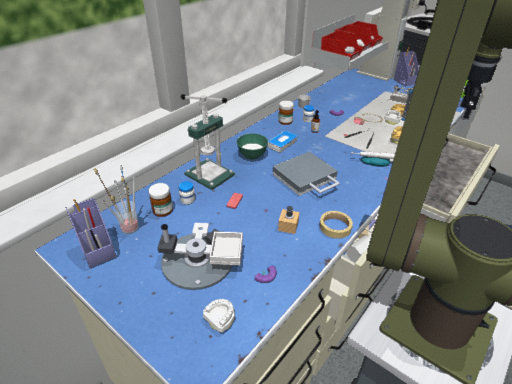

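```bash
cat > h.py <<'E'
from workcell import manip
import cv2,numpy as np
from scipy.spatial.transform import Rotation as R
def ray(c,u,v,fish=False):
    a=(np.asarray(u,float)-c["cx"])/c["fx"]; b=(np.asarray(v,float)-c["cy"])/c["fy"]
    if fish:
        r=np.hypot(a,b)+1e-9; d=np.stack([a/r*np.sin(r),b/r*np.sin(r),np.cos(r)],-1)
    else: d=np.stack([a,b,np.ones_like(a)],-1)
    T=np.array(c["T"]); return T[:3,3],d@T[:3,:3].T
def onplane(c,u,v,z,fish=False):
    o,d=ray(c,u,v,fish); return o+d*((z-o[2])/d[...,2])[...,None]
def proj(c,P,fish=False):
    T=np.array(c["T"]); p=(np.asarray(P,float)-T[:3,3])@T[:3,:3]
    if fish:
        h=np.hypot(p[...,0],p[...,1])+1e-9; k=np.arctan2(h,p[...,2])/h
        return np.stack([c["cx"]+c["fx"]*p[...,0]*k,c["cy"]+c["fy"]*p[...,1]*k],-1)
    return np.stack([c["cx"]+c["fx"]*p[...,0]/p[...,2],c["cy"]+c["fy"]*p[...,1]/p[...,2]],-1)
def down(yaw):  # tool z down, tool y (closing line) along world angle yaw
    y=np.array([np.cos(yaw),np.sin(yaw),0]); z=np.array([0,0,-1.]); x=np.cross(y,z)
    q=R.from_matrix(np.stack([x,y,z],1)).as_quat(); return q[[3,0,1,2]]
G=0.155
def rectify(c,img,x0,x1,y0,y1,z,s,fish=True):
    """ortho view of plane z; s m/px; image up=+x, left=+y"""
    X,Y=np.meshgrid(np.arange(x1,x0,-s),np.arange(y1,y0,-s),indexing="ij")
    uv=proj(c,np.stack([X,Y,np.full_like(X,z)],-1),fish).astype(np.float32)
    return cv2.remap(img,uv[...,0],uv[...,1],cv2.INTER_CUBIC)
def show(name,img): cv2.imwrite(f"pics/{name}.png",img[:,:,::-1])
def wrist():
    c=manip.camera_params("wrist"); p,d=manip.read_camera("wrist"); return c,p,d
E
python3 - <<'E'
from h import *
c=manip.camera_params("top")
for n,u,v,z in [("spindle",175,192,.06),("base ctr",180,194,.012),("post",157,168,.128),("crucible",191,215,.07),("lughole",197,178,.052),("pin",270,234,.07),("case",355,201,.035),("bar",347,242,.03),("wax",264,167,.01),("key",203,259,.015),("castw",141,255,.04),("jar",234,123,.06)]:
    print(n,np.round(onplane(c,u,v,z),3))
w=manip.camera_params("wrist"); s=manip.state()
print({k:w[k] for k in("fx","fy","cx","cy")}, np.round(w["T"],3), s["ee_pos"])
E
```

```text
spindle [0.573 0.222 0.06 ]
base ctr [0.576 0.216 0.012]
post [0.625 0.26  0.128]
crucible [0.509 0.172 0.07 ]
lughole [0.616 0.163 0.052]
pin [ 0.461 -0.045  0.07 ]
case [ 0.562 -0.287  0.035]
bar [ 0.446 -0.263  0.03 ]
wax [ 0.662 -0.026  0.01 ]
key [0.391 0.141 0.015]
castw [0.398 0.309 0.04 ]
jar [0.778 0.063 0.06 ]
{'fx': 297.3186396354542, 'fy': 297.3186396354542, 'cx': 256.934912626633, 'cy': 193.4627339946014} [[ 0.307 -0.91  -0.278  0.271]
 [-0.952 -0.294 -0.087 -0.596]
 [-0.003  0.291 -0.957  0.373]
 [ 0.     0.     0.     1.   ]] [ 0.19997167 -0.61822736  0.40357002]
```

```bash
python3 - <<'E'
from h import *
manip.move_ptp([0.45,-0.25,0.40],down(np.pi/2)); c1,p1,_=wrist(); s1=manip.state()
manip.move_ptp([0.50,0.12,0.40],down(np.pi/2)); c2,p2,d2=wrist(); s2=manip.state()
print(s1["qpos"].round(2),s2["qpos"].round(2),s2["clock"]); print(np.round(c2["T"],3))
np.savez("w.npz",T1=c1["T"],p1=p1,T2=c2["T"],p2=p2,d2=d2)
a=rectify(c1,p1,.40,.70,-.42,-.15,.035,.0005)
b=rectify(c2,p2,.43,.72,.08,.34,.052,.0005)
show("case1",a); show("mach1",b)
show("pin1",np.hstack([cv2.resize(rectify(c1,p1,.41,.51,-.10,.0,.07,.00025),(400,400)),rectify(c2,p2,.41,.51,-.1,.0,.07,.00025)]))
E
```

```text
[-0.61 -0.18  1.95 -0.    1.37 -2.18] [ 0.13 -0.18  1.95 -0.    1.37 -1.44] 3.4083
[[ 0.002  0.957  0.29   0.427]
 [ 1.    -0.002 -0.     0.119]
 [ 0.     0.29  -0.957  0.369]
 [ 0.     0.     0.     1.   ]]Traceback (most recent call last):
  File "<stdin>", line 9, in <module>
    return _nx.concatenate(arrs, 1, dtype=dtype, casting=casting)
           ~~~~~~~~~~~~~~~^^^^^^^^^^^^^^^^^^^^^^^^^^^^^^^^^^^^^^^
ValueError: all the input array dimensions except for the concatenation axis must match exactly, but along dimension 0, the array at index 0 has size 400 and the array at index 1 has size 401
```

View pics/mach1.png

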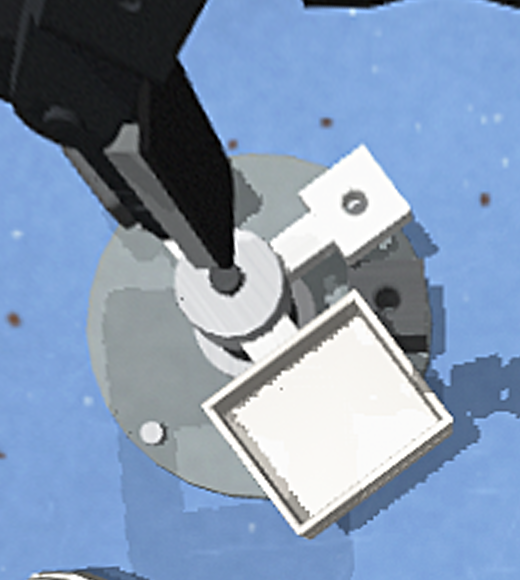

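View pics/case1.png

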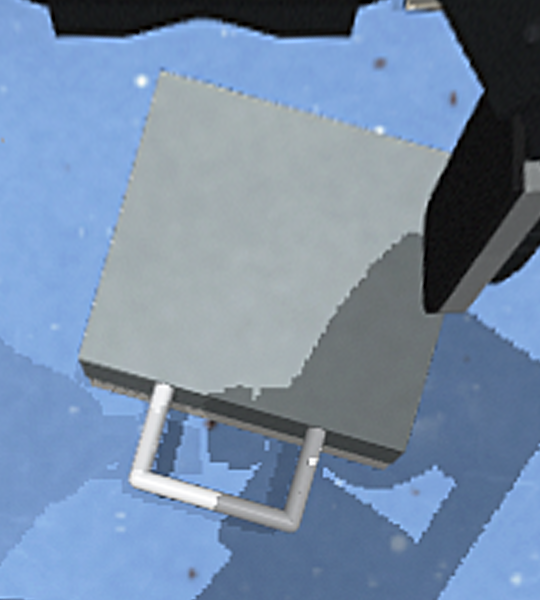

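```bash
python3 - <<'E'
from h import *
f=np.load("w.npz"); c=manip.camera_params("wrist"); c1=dict(c,T=f["T1"]); c2=dict(c,T=f["T2"]); p1,p2=f["p1"],f["p2"]
def rp(px,z): # rectified mach1 px -> world on plane z
    px=np.atleast_2d(px); P=np.stack([.72-px[:,1]*.0005,.34-px[:,0]*.0005,np.full(len(px),.052)],-1)
    uv=proj(c2,P,True); return onplane(c2,uv[:,0],uv[:,1],z,True)
hole=rp([355,202],.052)[0]; base=rp([387,299],.038)[0]; cr=rp([[355,290],[452,418],[305,535],[205,405]],.07)
cc=cr.mean(0); print("hole",hole,"base",base,"cruc",cc,"edges",np.linalg.norm(np.diff(cr,axis=0),axis=1))
A=np.array([[0,-.075],[-.082,0]]); B=np.array([hole[:2],cc[:2]])
v=A[1]-A[0]; w=B[1]-B[0]; th=np.arctan2(w[1],w[0])-np.arctan2(v[1],v[0]); print("len",np.linalg.norm(v),np.linalg.norm(w))
Rm=lambda t:np.array([[np.cos(t),-np.sin(t)],[np.sin(t),np.cos(t)]])
ax=(B-A@Rm(th).T).mean(0)
b=base[:2]-ax; ym=np.arctan2(b[1],b[0])+np.pi/2
print("axis",ax,"arm yaw",(th+np.pi)%(2*np.pi)-np.pi,"machine yaw",ym,"r base",np.linalg.norm(b))
print("post now",ax+Rm(th)@[.075,0],"at 0",ax+Rm(ym)@[.075,0])
a=rectify(c1,p1,.41,.51,-.10,.0,.076,.00025)[:400,:400]; b=rectify(c2,p2,.41,.51,-.1,.0,.076,.00025)[:400,:400]
show("pin1",np.hstack([a,b]))
E
```

```text
hole [0.619  0.1625 0.052 ] base [0.57685447 0.14772943 0.038     ] cruc [0.50903754 0.17215503 0.07      ] edges [0.0757422  0.08860578 0.0773505 ]
len 0.11112605455067683 0.1103855120363969
axis [0.57378527 0.22202546] arm yaw 0.6532633521221545 machine yaw 0.041286962782860925 r base 0.07435939371978506
post now [0.63334312 0.26760904] at 0 [0.64872136 0.2251211 ]
```

View pics/pin1.png

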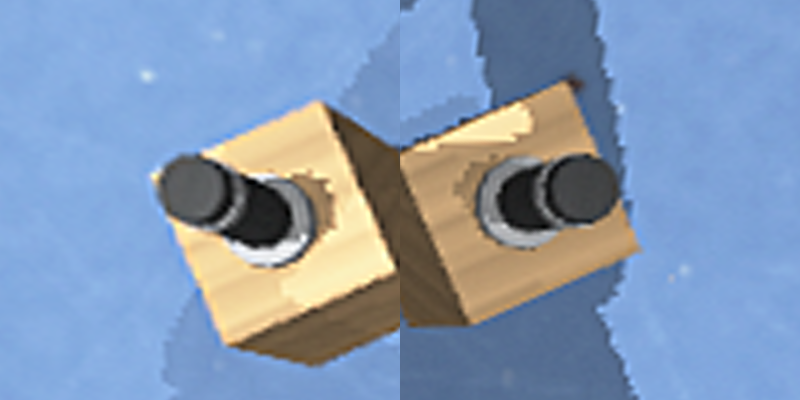

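```bash
python3 - <<'E'
from h import *
V,U=np.mgrid[:384,:512]
for n in("top","scene"):
    c=manip.camera_params(n); d=np.load(n+"0.npy"); o,r=ray(c,U,V); P=o+r*d[...,None]
    m=(d>0)&(P[...,2]>.118)&(P[...,2]<.14)&(np.hypot(P[...,0]-.574,P[...,1]-.222)<.11); print(n,m.sum(),P[m].mean(0).round(4),P[m].min(0).round(4),P[m].max(0).round(4))
    print(proj(c,[.6333,.2676,.128]), U[m].mean(),V[m].mean())
E
```

```text
top 34 [0.6325 0.2694 0.1268] [0.6254 0.2614 0.1229] [0.6399 0.2768 0.1309]
[154.27654596 165.03627548] 153.6764705882353 165.41176470588235
scene 38 [0.6326 0.2692 0.126 ] [0.6251 0.2599 0.1185] [0.6432 0.277  0.1294]
[164.13050809 225.5172744 ] 163.92105263157896 226.55263157894737
```

```bash
cat >> h.py <<'E'
AX=np.array([.5738,.2220]); YM=.0413
def at(g,yaw,z): return [g[0],g[1],z+G],down(yaw)
E
python3 - <<'E'
from h import *
post=lambda t:AX+.075*np.array([np.cos(t),np.sin(t)])
a0=.653
manip.move_ptp(*at(post(a0),a0+np.pi/2,.18))
manip.grip(1.0); manip.move_straight(*at(post(a0),a0+np.pi/2,.105),rate=.1)
manip.grip(0.0,force=25); s=manip.state(); print(s["grip_width"]*85,s["force"],s["qpos"].round(2))
for a in np.linspace(a0,YM,9)[1:]:
    manip.move_straight(*at(post(a),a+np.pi/2,.105),rate=.08)
manip.wait(.3); s=manip.state(); print(s["force"],s["ee_pos"],s["clock"])
manip.grip(.6); manip.move_straight(*at(post(YM),YM+np.pi/2,.2),rate=.15)
manip.move_ptp([.47,.13,.34],down(np.pi/2)); c,p,_=wrist()
np.savez("w2.npz",T=c["T"],p=p); show("mach2",rectify(c,p,.51,.65,.10,.30,.052,.0003))
E
```

```text
15.805866854547524 [-0.77761911 -0.78736416  1.68342771] [ 0.32  0.32  1.67 -0.    1.15 -1.9 ]
[-5.23779511 -0.45995687  5.27800155] [0.64842744 0.22531437 0.26019556] 8.325
```

View pics/mach2.png

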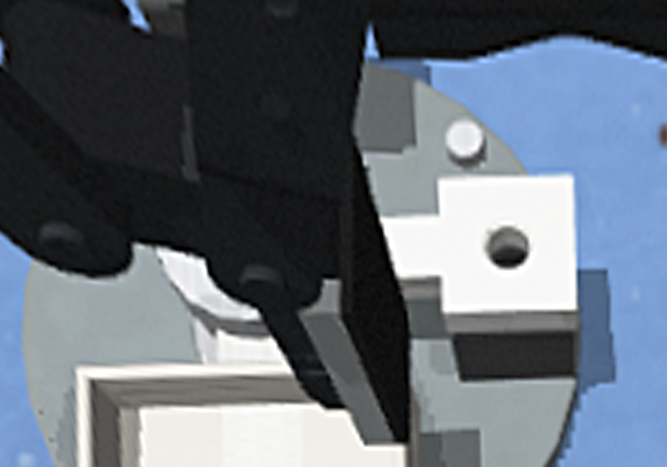

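```bash
python3 - <<'E'
from h import *
Y=YM+np.pi/2; pin=np.array([.4625,-.047])
manip.move_ptp(*at(pin,Y,.15)); manip.move_straight(*at(pin,Y,.067),rate=.1)
manip.grip(0.0,force=60); s=manip.state(); print(s["grip_width"]*85,s["force"])
manip.move_straight(*at(pin,Y,.18),rate=.15); manip.wait(.2); print(manip.state()["force"])
H=np.array([.5766,.1477])
manip.move_ptp(*at(H,Y,.18)); off=.061
manip.move_straight(*at(H,Y,.060+off),rate=.1); manip.wait(.4); f0=manip.state()["force"]; print(f0,manip.state()["ee_pos"])
for t in np.arange(.057,.0145,-.003):
    manip.move_straight(*at(H,Y,t+off),rate=.03); manip.wait(.1)
    s=manip.state(); f=s["force"]-f0; print(round(t,3),f.round(1),(s["ee_pos"][2]-G-off).round(4))
    if f[2]>12: break
c,p,_=wrist(); np.savez("w3.npz",T=c["T"],p=p)
E
```

```text
15.791455319282989 [-0.90528383  0.99026283  3.41045451]
[ 0.55597819  0.75941502 -1.47190454]
[ 0.18080041 -0.18598786 -0.74790688] [0.5766802  0.14775909 0.27637486]
0.057 [0.7 0.2 0.6] 0.0569
0.054 [0.2 0.1 0.7] 0.0539
0.051 [-0.1  0.3 -0.2] 0.0509
0.048 [ 0.1 -0.2  0.5] 0.0479
0.045 [-0.3  1.3  1. ] 0.0449
0.042 [-0.5 -0.5 -0.1] 0.0419
0.039 [1.  0.9 0.3] 0.0389
0.036 [ 0.  -0.1  0.2] 0.036
0.033 [-0.3  0.3  0.3] 0.0329
0.03 [-0.5 -0.9  0.5] 0.0299
0.027 [ 0.1  0.8 -0.3] 0.0269
0.024 [-0.5 -0.1  0.6] 0.0239
0.021 [0.1 0.  0.1] 0.0209
0.018 [0.  0.6 0.2] 0.0179
0.015 [-0.3  0.2  5.7] 0.0169
```

```bash
cat >> h.py <<'E'
HG=np.array([.6408,-.311]); YC=-.265; CX=np.array([np.cos(YC),np.sin(YC)])
def bar(t):
    return HG+CX*(-.2*np.cos(t)+.018*np.sin(t)), .013+.2*np.sin(t)+.018*np.cos(t)
def cover(a,b,n=16,rate=.1):
    for t in np.linspace(a,b,n)[1:]:
        g,z=bar(t); manip.move_straight(*at(g,YC,z),rate=rate)
        f=manip.state()["force"]; print(round(t,2),f.round(0),end=" ")
    print()
E
python3 - <<'E'
from h import *
manip.grip(.5); s=manip.state(); p=s["ee_pos"]
manip.move_straight([p[0],p[1],.20+G],rate=.15)
manip.move_ptp([.47,.13,.36],down(np.pi/2)); c,im,d=wrist()
show("mach3",rectify(c,im,.51,.65,.08,.28,.052,.0003))
V,U=np.mgrid[:384,:512]; o,r=ray(c,U,V,True)
g,z=bar(0); print(g,z)
manip.move_ptp(*at(g,YC,.15)); c,im,d=wrist(); show("case2",rectify(c,im,.40,.68,-.42,-.16,.037,.0005))
np.savez("w4.npz",T=c["T"],p=im); print(manip.state()["qpos"].round(2),manip.state()["clock"])
E
```

```text
[ 0.4477815  -0.25861815] 0.031
[-0.63 -0.09  2.04  0.    1.19 -0.36] 24.4167
```

View pics/mach3.png

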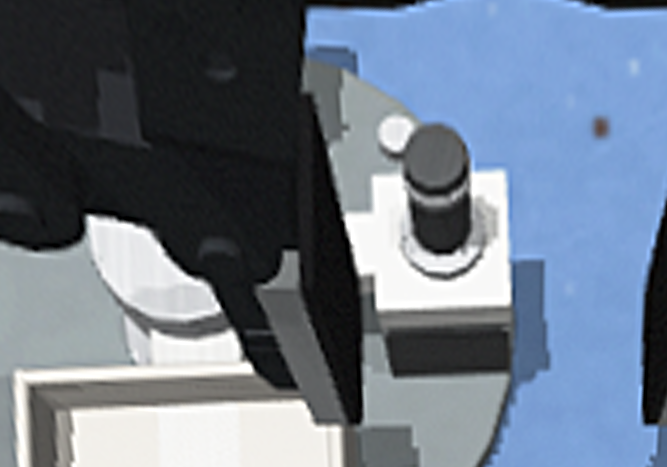

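View pics/case2.png

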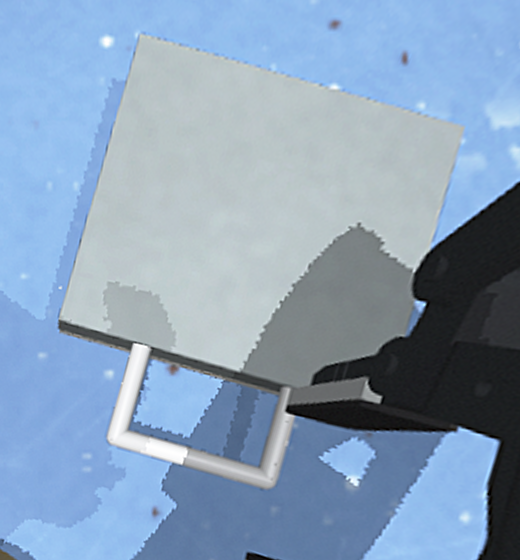

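```bash
sed -i 's/^HG=.*YC=-.265;/HG=np.array([.6395,-.3105]); YC=-.277;/' h.py; python3 - <<'E'
from h import *
g,z=bar(0); manip.grip(.7); manip.move_straight(*at(g,YC,.10)); manip.move_straight(*at(g,YC,z+.001),rate=.08)
manip.grip(0.,force=30); s=manip.state(); print(s["grip_width"]*85,s["force"].round(1))
cover(0,1.70)
manip.wait(.3); print(manip.state()["force"].round(1))
manip.grip(.6); g,z=bar(1.7); manip.move_straight(*at(g,YC,z+.10),rate=.12)
manip.move_ptp([.44,-.22,.36],down(YC)); manip.wait(.3)
c,im,d=wrist(); np.savez("w5.npz",T=c["T"],p=im,d=d); show("case3",rectify(c,im,.44,.70,-.42,-.16,.02,.0005)); t,_=manip.read_camera("top"); show("top1",t[100:300,250:450]); print(manip.state()["clock"],manip.state()["qpos"].round(2))
E
```

```text
8.933970536005921 [ 9.5 -0.1 -1.8]
0.11 [11. -2. -5.] 0.23 [12. -2. -6.] 0.34 [14. -4. -9.] 0.45 [15. -5. -9.] 0.57 [ 13.  -5. -13.] 0.68 [  9.  -5. -11.] 0.79 [ 4. -4. -8.] 0.91 [ 2. -2. -5.] 1.02 [-2. -2. -1.] 1.13 [-2. -1.  3.] 1.25 [-2. -1.  6.] 1.36 [-2. -1.  7.] 1.47 [-1. -1.  7.] 1.59 [-0. -2.  6.] 1.7 [ 1. -1.  5.] 
[-0.2 -2.2  5.5]
35.5917 [-0.57 -0.2   2.04  0.    1.3  -0.3 ]
```

View pics/case3.png

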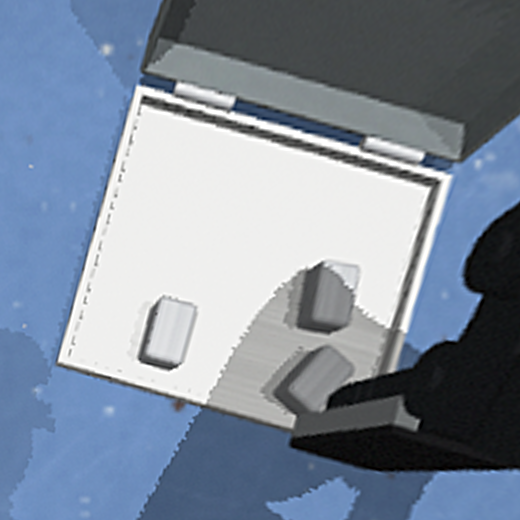

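```bash
cat >> h.py <<'E'
CC=HG-.077*CX; CY=np.array([-CX[1],CX[0]])
def ingots(c,d):
    """ingot top faces in the tray, from depth: list of x,y,long-axis yaw,len,wid"""
    V,U=np.mgrid[:d.shape[0],:d.shape[1]]; o,r=ray(c,U,V,True)
    P=o+r*d[...,None]; q=P[...,:2]-CC
    m=(d>0)&(abs(q@CX)<.075)&(abs(q@CY)<.085)&(P[...,2]>.0175)&(P[...,2]<.032)
    n,L=cv2.connectedComponents(m.astype(np.uint8)); out=[]
    for i in range(1,n):
        S=P[L==i]
        if len(S)<40: continue
        S=S[S[:,2]>np.percentile(S[:,2],90)-.004]
        (x,y),(a,b),th=cv2.minAreaRect((S[:,:2]*1000).astype(np.float32)); th=np.radians(th)
        if a<b: a,b,th=b,a,th+np.pi/2
        out.append([x/1000,y/1000,(th+np.pi/2)%np.pi-np.pi/2,a,b,np.median(S[:,2])*1000])
    return out
def look():
    manip.grip(1.0); manip.move_ptp([*(CC-.10*CX),.40],down(YC+np.pi/2)); manip.wait(.2); return wrist()
E
python3 - <<'E'
from h import *
f=np.load("w5.npz"); c=dict(manip.camera_params("wrist"),T=f["T"])
for i in ingots(c,f["d"]): print(np.round(i,3))
c,im,d=look(); print(CC)
for i in ingots(c,d): print(np.round(i,3))
show("case4",rectify(c,im,.46,.68,-.42,-.16,.02,.0005)); print(manip.state()["clock"])
E
```

```text
[  0.537  -0.271   1.368 155.504  71.044  29.214]
[ 0.533 -0.362 -0.157 22.412 10.973 29.489]
[ 0.56543523 -0.28944271]
[  0.599  -0.299   1.293 169.052  79.375  28.153]
[ 0.51  -0.318 -0.759 29.551 19.685 26.65 ]
[ 0.533 -0.246 -0.262 30.497 19.977 25.926]
[ 0.55  -0.325 -0.198 28.026 19.846 29.827]
37.7083
```

View pics/case4.png

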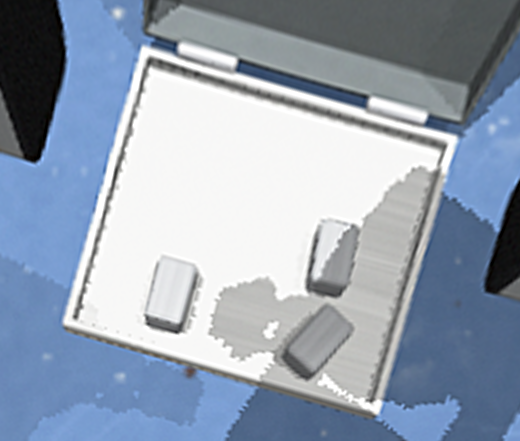

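```bash
cat >> h.py <<'E'
def find():
    c,im,d=look(); V,U=np.mgrid[:384,:512]; res=[]
    for x,y,th,a,b,z in ingots(c,d):
        if 20<a<38 and 14<b<26:
            u,v=proj(c,np.array([x,y,z/1000]),True); p=onplane(c,u,v,.024,True); res.append((p[0],p[1],th))
    return res
def place(slot,low):
    RM=np.array([[np.cos(YM),-np.sin(YM)],[np.sin(YM),np.cos(YM)]]); g=AX+RM@(np.array([-.082,0])+slot); Y=YM+np.pi/2
    manip.move_ptp(*at(g,Y,.18)); manip.move_straight(*at(g,Y,low),rate=.1); manip.wait(.1)
    print("place",manip.state()["force"].round(1)); manip.grip(.33); manip.wait(.1); manip.move_straight(*at(g,Y,.18),rate=.15)
def pick(x,y,th):
    Y=(th+np.pi/2); manip.grip(.45); manip.move_ptp(*at((x,y),Y,.12)); manip.move_straight(*at((x,y),Y,.028),rate=.1)
    manip.grip(0.,force=50); s=manip.state(); w=s["grip_width"]*85; print("pick",x,y,th,"w",w,s["force"].round(1))
    manip.move_straight(*at((x,y),Y,.2),rate=.2); w=manip.state()["grip_width"]*85; return w>12
E
python3 - <<'E'
from h import *
r=find(); print(np.round(r,3)); b=min(r,key=lambda t:t[0])
if pick(*b): place([-.017,-.010],.080)
r=find(); print(np.round(r,3)); print(manip.state()["clock"])
E
```

```text
[[ 0.51  -0.319 -0.756]
 [ 0.534 -0.245 -0.255]
 [ 0.552 -0.326 -0.172]]
pick 0.5104266699946034 -0.3188996155429128 -0.7562653116008535 w 18.694712473066268 [0.6 0.1 3.9]
place [ 2.5 -0.1 -2. ]
[[ 0.534 -0.245 -0.257]
 [ 0.552 -0.326 -0.201]]
48.8583
```

```bash
python3 - <<'E'
from h import *
r=find(); b=min(r,key=lambda t:t[1])
if pick(*b): place([.017,.0],.080)
r=find(); print(np.round(r,3)); b=r[0]
if pick(*b): place([-.017,.016],.094)
r=find(); print(np.round(r,3))
manip.move_ptp([.36,.16,.38],down(YM+np.pi/2)); manip.wait(.2); c,im,d=wrist(); show("mach4",rectify(c,im,.43,.66,.08,.30,.07,.0004)); print(manip.state()["clock"])
E
```

```text
pick 0.5525623678914425 -0.32620601096060975 -0.17551536532556344 w 18.70421628752726 [-0.9 -0.6  4.2]
place [-0.7  0.4  0.2]
[[ 0.534 -0.246 -0.243]]
pick 0.5338982801738236 -0.2455533230354013 -0.24270079435775482 w 18.21656323988501 [-0.7  0.5  4.9]
place [ 0.  -0.6 -0.8]
[]
72.175
```

View pics/mach4.png

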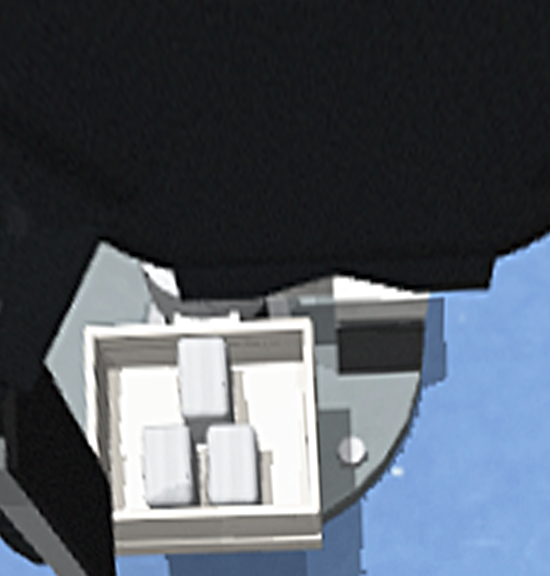

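```bash
python3 - <<'E'
from h import *
g,z=bar(1.75); manip.grip(.8); manip.move_ptp(*at(g,YC,z+.10)); manip.move_straight(*at(g,YC,z),rate=.08)
manip.grip(0.,force=30); s=manip.state(); print(s["grip_width"]*85,s["force"].round(1))
cover(1.75,0.0); manip.wait(.2)
manip.grip(.5); g,z=bar(0); manip.wait(.3); manip.move_straight(*at(g,YC,.15),rate=.1)
manip.move_ptp([.3,-.45,.40],down(0)); manip.wait(.3)
t,_=manip.read_camera("top"); s,_=manip.read_camera("scene"); show("end",np.vstack([cv2.resize(t[100:290,80:480],(800,380))])); print(manip.state()["clock"])
E
```

```text
8.769572981169283 [0.5 0.3 1.2]
1.63 [ 1. -1.  0.] 1.52 [ 1. -0.  1.] 1.4 [1. 1. 3.] 1.28 [0. 1. 2.] 1.17 [0. 2. 1.] 1.05 [ 2.  0. -2.] 0.93 [ 4. -0. -7.] 0.82 [ 7. -1. -7.] 0.7 [ 7. -1. -7.] 0.58 [ 6. -0. -6.] 0.47 [ 7.  1. -5.] 0.35 [ 6.  1. -3.] 0.23 [ 7.  2. -3.] 0.12 [ 7.  3. -2.] 0.0 [4. 3. 6.] 
86.025
```

View pics/end.png

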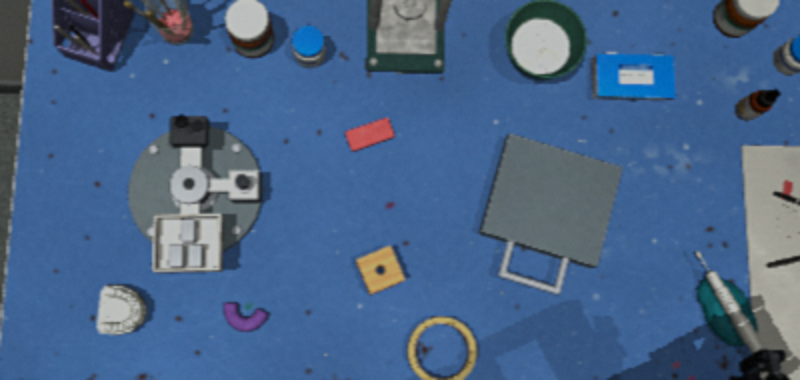

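```bash
python3 - <<'E'
from h import *
t,d=manip.read_camera("top"); d0=np.load("top0.npy")
e=(d-d0)[215:230,328:372]; print(np.median(e),np.median((d-d0)[175:190,345:380]))
p0=cv2.imread("pics/top0.png")[:,:,::-1]; print(np.abs(t.astype(int)-p0)[160:250,315:395].mean())
if abs(np.median(e))<.004: manip.job_done(); print("done")
E
```

```text
-9.775162e-06 0.00018286705
1.6983796296296296
the job is handed in; nothing more can be done
done
```

I handed the job in at about 86 s on the robot's clock. The arm is turned to its mark and the locking pin is home. All three ingots from the case lie flat in the crucible, the cover is shut, and the bystanders were not touched.

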